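# Rescue the derailed locomotive through the tunnel hatch

### The arm

A 6-joint arm with a two-finger parallel gripper is mounted at the origin on the work surface; the furniture and walls round the work are solid. World frame = base frame: x ahead of the robot, y to its left, z up, the work surface at z = 0. Lengths are in mm, angles in rad, forces in N, time in s.
With the tool pointing down it reaches from about 375 to 975 mm from the base axis. Payload 3.8 kg.
Tool frame: the origin (TCP) lies midway between the tips of the shut fingers; the grasp point (between the pads) lies 19 mm behind it (robot.pinch_z is the distance from the TCP to the grasp point, in mm); y points along the fingers, x is the direction in which the jaws open and shut, and the axes are right-handed (so a half turn about y gives the same grasp; the last joint's range is limited). The gripper opens to 88 mm and grips with 3 to 60 N. Pads are 18 mm wide; open, the fingers measure 123 mm over their backs; the gripper's body (75 mm by 187 mm) begins 45 mm behind the grasp point.
Start: joints at [1.258, 0.264, 1.604, -0, 1.274, -0.037], TCP at [183.812, 649.485, 238.706] pointing down, gripper open.
Joint ranges: [-2.63, 2.63], [-0.94, 2.18], [0.31, 2.57], [-1.31, 4.45], [0, 2.66], [-2.55, 2.55]. Speed limits (rad/s): [2.57, 2.57, 3.14, 3.14, 3.14, 3.14].

### API

Orientations are given as a 3x3 rotation matrix whose columns are the frame's x, y, z axes.
In Python, from workcell import robot gives the robot as it stands. The module is installed in compiled form; this text tells all that it offers.
- The arm moves only by the tool drive_tool, never from a script. Its argument "motion" is a list of rows, each a list of 7 numbers: the turn, a rotation vector about the tool's x, y, z in degrees, then the shift along the tool's x, y, z in cm, then the closure, from 0 (fully open) to 1 (shut). A call has exactly 10 rows; each row shifts and turns the commanded pose from where the row before left it, along the tool's axes as they then stand; what a row does not reach is not made up. A row lasts 1/12 s, in which the tool goes at most 41.7 mm and 7.16 degrees, less where a joint would pass 70% of its speed; a pose out of reach is approached as far as the arm can. A call is refused whole if a number of a shift passes 4.17 or a number of a turn 7.16, either way. A call with a gripper value outside its range is refused whole. The fingers move at their own pace and stop on an object; "newtons" is the grip in N (left out, the last holds). Time passes only in rows, so rows that do not move let the fingers close, or fill a call up. It gives the time, the measured TCP pose, the force and the opening at its end, in the units of the state.
- robot.get_obs(): the state, without advancing time (a new reading comes with each control period).
- robot.read_camera(name): name is "side" or "top" or "wrist"; returns a dict with "frame" (400x640x3 uint8, red, green, blue), "fx", "fy", "cx", "cy" (pixels), "dist_coeffs" ([k1, k2, p1, p2, k3] as OpenCV has them; the pictures are not rectified), "rvec" (rotation vector, rad) and "tvec" (3), from world to camera coordinates, as OpenCV has them. Camera axes: x right, y down, z forward; pixel columns grow to the right and rows downward; lengths in mm; the calibration is good to about 2 mm. A picture is of the moment at which its call begins. There is no depth.
- robot.sign_off(): hands the job in, once; it reports no verdict.
The state is a dict: "time": time; "q": joint angles; "qd": joint speeds; "joint_torque": joint torques, N m; "position": TCP position; "tcp_rot": TCP orientation; "wrist_force": force on the tool from outside, world axes, zero at the start; "torque": the same for the moment, N m; "opening": opening from 0.0 (shut) to 1.0 (fully open).
Only numpy, scipy, OpenCV 4.12 (cv2) and the standard library are available. Lean on these libraries where they do the work, as an engineer would, in place of code of your own. Each camera call takes 0.05 s, during which the arm holds its last target. There are 200 camera calls.

### The job

The locomotive has derailed inside the tunnel of the plaster hill: lift off the hatch cover, which has a wooden batten to hold it by, and lay it flat on the table, right way up. The shaft below is deep and too narrow for a wide-open gripper, so go down it with the fingers closed, open them just enough once they are down at the locomotive's hood, and lift it up out of the hatch without pushing on the hill or tipping the locomotive over. Then set it down gently on its wheels between the two aluminium angles of the plywood cassette, about halfway along, and leave the rest of the layout undisturbed.

Things in the scene. Friction and masses are not known exactly. Their poses are not given: they have to be found in the camera images.
- hill: hill of rock and grass, fixed; 332 mm long (its y axis, the tunnel's direction), about 170 mm wide (x) at the foot, low boulders beside it out to 110 mm from the centre line; flat rim at z = 90 mm. Origin: centre of its foot, 4 mm above the table. A rebate 100 (x) x 244 (y) mm in the top, ledge at z = 82 mm, holds the cover. The portals at its ends are too small for a hand.
- shaft_mouth (a point): centre of the shaft's mouth, at the ledge, 86 mm above the table, axes as the hill's. Below the ledge a straight shaft with plain walls, 80 mm wide (x) and 226 mm long (y), goes down 76 mm to the tunnel floor (10 mm above the table).
- hatch_cover: loose cover, 110 to 190 g: plywood board 92 (x) x 236 (y) x 8 mm, grass on top. Origin: centre of the board's underside. At the start it lies in the hill's rebate, its axes along the hill's, with about 4 mm play. A glued-on rock (44 x 62 mm, 22 mm high) sits 86 mm from the middle towards +y.
- batten (a point): middle of the bare wooden batten on the cover, 20 mm wide (cover's x), 110 mm long (y), standing from 8 to 34 mm above the board's underside; this point is 21 mm above the underside. Lift the cover here, fingers closing along x. There is free room to lay it between the robot and the gap between hill and cassette, on the tracks, which stand 7 mm proud of the table.
- loco: dark red-brown model switcher, 190 to 320 g, 175 long (its x) x 30 wide (y) x 53 mm high; wheels do not turn. Origin: middle of its length at wheel bottom, z up. Deck 30 mm wide, top at z = 16 mm. Cab, 28 mm wide, at x = 26 to 58 mm. At the start it stands on the tunnel floor under the cover, cab towards the hill's +y, up to 5 mm off centre across, 14 mm along, 5 degrees askew.
- hood (a point): grip point on the locomotive's hood, above its origin at z = 32 mm, near the mass centre. The hood is 20 mm wide (loco's y) with flat upright sides, from z = 16 (deck) to 41 mm, and runs from x = -66 to 26 mm.
- cassette: fixed cassette: plywood strip 70 (x) x 260 (y) x 9 mm with two aluminium angles along y. Origin: centre of its underside, on the yard tracks 7 mm above the table. The angles' flat flanges (x = 2 to 22 mm each side), for the wheels, are at z = 11 mm; their upright webs are 40 mm apart inside (x = -20 and 20 mm), 2 mm thick, tops at z = 25 mm. The locomotive may face either way.
- boxcar_red: bystander: red-brown model boxcar, 169 mm long, at the back; origin under its middle
- tankcar: bystander: black model tank car, 151 mm long, at the back left; origin under its middle
- gondola_brown: bystander: brown open wagon, 181 mm long, at the right; origin under its middle
- tree_a: bystander: blue-green model tree, 67 mm high, at the near right; origin at its foot

How it is judged:
By the outcome, as a careful person would: the job done as asked, in the order asked, and still so for the second after the job is handed in, with the robot touching nothing.
It also fails if it takes over 66 s, if anything falls off the work surface, if the arm or the gripper's body presses on something with over 40 N, if the wrist force passes 120 N, or if a joint passes its speed limit or range.

## Working session

There is one attempt and no reset: what is moved stays moved. The work goes in short steps, Python scripts to look and compute and a tool call to move; the robot and the scene stay as the last step left them, time stands still between calls to the robot, and variables do not carry over. Pictures are saved under pics/ and viewed, about 8 in all and at most 12, crops included, and the job is handed in when it is done.

Besides the shell and the picture viewer there is one more tool, called after ">>>" as name(argument=value, ...), one argument or row to a line, values as JSON. drive_tool: Moves the arm, as the interface text tells. Its arguments: {"type":"object","properties":{"motion":{"type":"array","items":{"type":"array","items":{"type":"number"}}},"newtons":{"type":"number"}},"required":["motion"]}

```bash
mkdir -p pics
cat > h.py <<'E'
import numpy as np, cv2
from workcell import robot
def shot(n,fn=None):
    c=robot.read_camera(n)
    if fn: cv2.imwrite('pics/'+fn,cv2.cvtColor(c['frame'],cv2.COLOR_RGB2BGR))
    return c
def K(c): return np.array([[c['fx'],0,c['cx']],[0,c['fy'],c['cy']],[0,0,1.]])
def save(c,fn): np.savez(fn,**{k:np.array(v) for k,v in c.items()})
def load(fn): 
    d=np.load(fn); return {k:d[k] for k in d}
def px2w(c,uv,z):
    uv=np.array(uv,float).reshape(-1,1,2)
    n=cv2.undistortPoints(uv,K(c),np.array(c['dist_coeffs'],float)).reshape(-1,2)
    R=cv2.Rodrigues(np.array(c['rvec'],float))[0]; t=np.array(c['tvec'],float).ravel()
    o=-R.T@t; d=np.c_[n,np.ones(len(n))]@R
    return o+d*((z-o[2])/d[:,2])[:,None]
def w2px(c,P):
    return cv2.projectPoints(np.array(P,float).reshape(-1,1,3),np.array(c['rvec'],float),np.array(c['tvec'],float),K(c),np.array(c['dist_coeffs'],float))[0].reshape(-1,2)
E
python3 - <<'E'
from h import *
for n in ['top','side','wrist']:
    c=shot(n,n+'0.png'); save(c,n+'0.npz')
    R=cv2.Rodrigues(np.array(c['rvec'],float))[0]; print(n,(-R.T@np.array(c['tvec']).ravel()).round(), c['fx'])
o=robot.get_obs(); print(o)
E
```

```text
top [ 359. -160. 1379.] 399.2096606097871
side [646. 910. 484.] 423.69837518726456
wrist [115. 667. 383.] 331.65331742420494
{'time': 0.15, 'q': array([ 1.25809316e+00,  2.64515565e-01,  1.60506639e+00, -4.53258020e-05,
        1.27370741e+00, -3.68656287e-02]), 'qd': array([ 0.00017843, -0.00030743, -0.00178244, -0.00058419, -0.00100868,
        0.00013918]), 'joint_torque': array([-8.33676995e-05, -5.02855182e+01, -3.57464647e+01,  7.30790617e-02,
        2.50966928e-02, -1.08453287e-04]), 'position': array([183.66017929, 648.9540257 , 237.71423035]), 'tcp_rot': array([[ 2.72339698e-01, -4.80723176e-04, -9.62201049e-01],
       [ 9.62199672e-01, -1.62776045e-03,  2.72340122e-01],
       [-1.69715302e-03, -9.99998560e-01,  1.92478934e-05]]), 'wrist_force': array([ 0.88077377, -0.64219233, -0.12482036]), 'torque': array([-0.01326022,  0.01986572, -0.02957315]), 'opening': 0.9997626890797316}
```

View pics/top0.png

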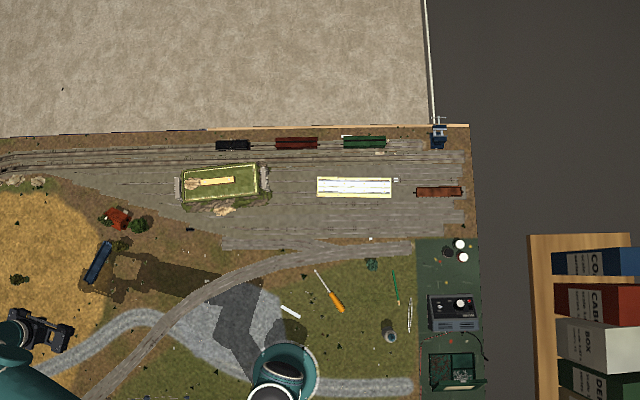

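View pics/side0.png

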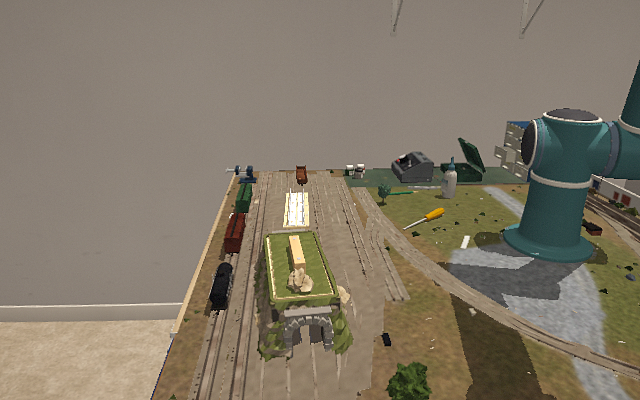

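Run:
```python
from h import *
c=load('top0.npz'); im=cv2.cvtColor(c['frame'],cv2.COLOR_RGB2BGR)
a=cv2.resize(im[155:220,170:280],None,fx=7,fy=7,interpolation=cv2.INTER_CUBIC)
b=cv2.resize(im[170:205,300:410],None,fx=7,fy=7,interpolation=cv2.INTER_CUBIC)[:145]
b=cv2.resize(im[173:203,300:410],None,fx=7,fy=4.5,interpolation=cv2.INTER_CUBIC)
cv2.imwrite('pics/crop0.png',np.vstack([a,b])); print(a.shape,b.shape)
```

```text
(455, 770, 3) (135, 770, 3)
```

View pics/crop0.png

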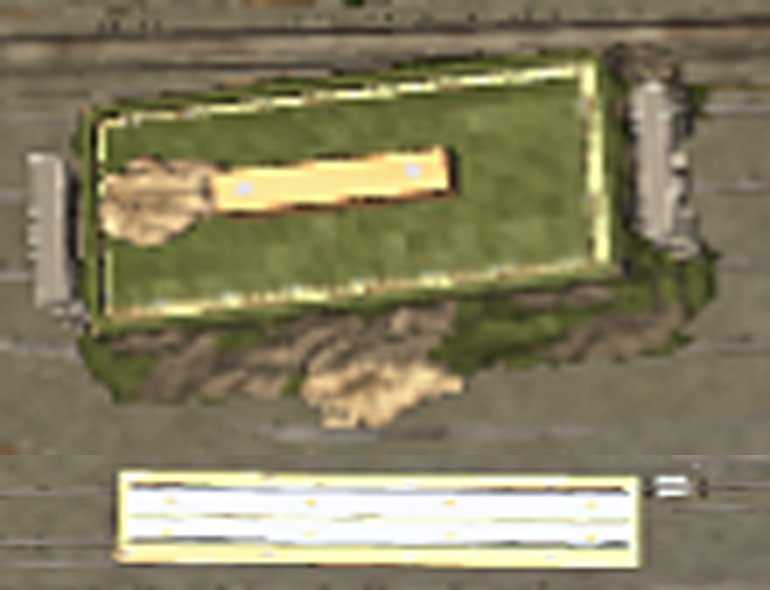

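Run:
```python
from h import *
c=load('top0.npz')
A=lambda p:np.array(p)/7+[170,155]-.43
r=px2w(c,A([(97,118),(592,68),(608,262),(107,318)]),94); print('rim',r.round(1),r.mean(0))
b=px2w(c,A([(213,195),(449,170)]),120);print('bat',b.round(1),b.mean(0),np.degrees(np.arctan2(*(b[0]-b[1])[[0,1]])))
B=np.array([(118,472),(638,477),(640,566),(118,560)])
k=px2w(c,np.c_[B[:,0]/7+300-.43,(B[:,1]-455)/4.5+173-.4],16);print('cas',k.round(1),k.mean(0))
s=load('side0.npz')
print('side',w2px(s,[b.mean(0),*b,k.mean(0)]).round())
```

```text
rim [[677.9 333.5  94. ]
 [697.9  92.4  94. ]
 [603.6  82.9  94. ]
 [580.1 323.7  94. ]] [639.87489115 208.1254105   94.        ]
bat [[633.3 265.6 120. ]
 [643.3 153.6 120. ]] [638.32885384 209.60468406 120.        ] -5.124604238380318
cas [[ 671.2 -112.7   16. ]
 [ 663.7 -372.2   16. ]
 [ 593.6 -370.5   16. ]
 [ 601.7 -112.2   16. ]] [ 632.56316387 -241.92246906   16.        ]
side [[297. 247.]
 [300. 262.]
 [294. 234.]
 [296. 207.]]
```

>>> drive_tool(
  motion=[
    [0,6.9,0,0,0,0,0.4],
    [0,6.9,0,0,0,0,0.4],
    [0,6.9,0,0,0,0,0.4],
    [0,6.9,0,0,0,0,0.4],
    [0,6.9,0,0,0,0,0.4],
    [0,6.9,0,0,0,0,0.4],
    [0,6.9,0,0,0,0,0.4],
    [0,6.9,0,0,0,0,0.4],
    [0,6.9,0,0,0,0,0.4],
    [0,6.9,0,0,0,0,0.4],
  ],
  newtons=25,
)

```text
time: 0.98
position: [183.7, 649.2, 238.2]
tcp_rot: [[0.996, -0.0, -0.085], [0.085, -0.001, 0.996], [-0.0, -1.0, -0.001]]
wrist_force: [-0.1, 0.2, 0.0]
opening: 0.601
```

>>> drive_tool(
  motion=[
    [0,0,0,2.6,0,-2.98,0.4],
    [0,0,0,2.6,0,-2.98,0.4],
    [0,0,0,2.6,0,-2.98,0.4],
    [0,0,0,2.6,0,-2.98,0.4],
    [0,0,0,2.6,0,-2.98,0.4],
    [0,0,0,2.6,0,-2.98,0.4],
    [0,0,0,2.6,0,-2.98,0.4],
    [0,0,0,2.6,0,-2.98,0.4],
    [0,0,0,2.6,0,-2.98,0.4],
    [0,0,0,2.6,0,-2.98,0.4],
  ],
)

```text
time: 1.82
position: [470.7, 374.6, 238.5]
tcp_rot: [[0.996, -0.0, -0.091], [0.091, -0.0, 0.996], [-0.0, -1.0, -0.0]]
wrist_force: [0.5, 0.3, -0.1]
opening: 0.597
```

>>> drive_tool(
  motion=[
    [0,0,0,2.6,0,-2.98,0.4],
    [0,0,0,2.6,0,-2.98,0.4],
    [0,0,0,2.6,0,-2.98,0.4],
    [0,0,0,2.6,0,-2.98,0.4],
    [0,0,0,2.6,0,-2.98,0.4],
    [0,0,0,2.6,0,-2.98,0.4],
    [0,0,0,0,2.0,0,0.4],
    [0,0,0,0,1.0,0,0.4],
    [0,0,0,0,0,0,0.4],
    [0,0,0,0,0,0,0.4],
  ],
)

```text
time: 2.65
position: [639.6, 212.7, 206.9]
tcp_rot: [[0.996, -0.004, -0.091], [0.091, -0.001, 0.996], [-0.004, -1.0, -0.0]]
wrist_force: [-0.3, -0.8, -0.4]
opening: 0.601
```

Run:
```python
from h import *
c=shot('wrist','w1.png'); save(c,'w1.npz'); print(robot.get_obs()['position'])
print(w2px(c,[[638.3,209.6,120],[633.3,265.6,120],[643.3,153.6,120]]))
```

```text
[640.13884236 213.19875623 208.213672  ]
[[326.20411523 206.41684575]
 [326.47937183 128.32367092]
 [325.958592   275.17092734]]
```

View pics/w1.png

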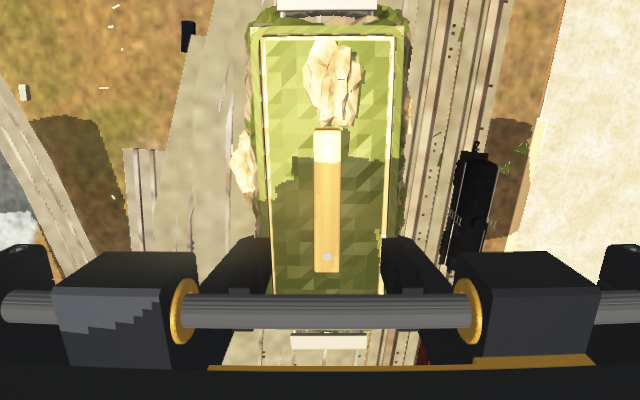

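>>> drive_tool(
  motion=[
    [0,0,0,-0.15,0,-0.3,0.4],
    [0,0,0,0,2.5,0,0.4],
    [0,0,0,0,2.5,0,0.4],
    [0,0,0,0,2.5,0,0.4],
    [0,0,0,0,2.0,0,0.4],
    [0,0,0,0,1.0,0,0.4],
    [0,0,0,0,0.5,0,0.4],
    [0,0,0,0,0,0,0.4],
    [0,0,0,0,0,0,0.4],
    [0,0,0,0,0,0,0.4],
  ],
)

```text
time: 3.53
position: [641.4, 209.8, 100.8]
tcp_rot: [[0.996, 0.003, -0.091], [0.091, 0.001, 0.996], [0.003, -1.0, 0.001]]
wrist_force: [-0.4, -0.5, 1.0]
opening: 0.6
```

>>> drive_tool(
  motion=[
    [0,0,0,0,0,0,0.6],
    [0,0,0,0,0,0,0.8],
    [0,0,0,0,0,0,1],
    [0,0,0,0,0,0,1],
    [0,0,0,0,0,0,1],
    [0,0,0,0,0,0,1],
    [0,0,0,0,0,0,1],
    [0,0,0,0,0,0,1],
    [0,0,0,0,0,0,1],
    [0,0,0,0,0,0,1],
  ],
)

```text
time: 4.37
position: [640.1, 209.2, 98.8]
tcp_rot: [[0.996, 0.0, -0.091], [0.091, -0.0, 0.996], [0.0, -1.0, -0.0]]
wrist_force: [-0.3, -0.6, 1.2]
opening: 0.221
```

>>> drive_tool(
  motion=[
    [0,0,0,0,-0.3,0,1],
    [0,0,0,0,-0.6,0,1],
    [0,0,0,0,-1,0,1],
    [0,0,0,0,-1.5,0,1],
    [0,0,0,0,-2,0,1],
    [0,0,0,0,-2,0,1],
    [0,0,0,0,-2,0,1],
    [0,0,0,0,-1,0,1],
    [0,0,0,0,0,0,1],
    [0,0,0,0,0,0,1],
  ],
)

```text
time: 5.2
position: [640.4, 209.3, 203.5]
tcp_rot: [[0.996, 0.002, -0.091], [0.091, 0.0, 0.996], [0.002, -1.0, 0.0]]
wrist_force: [-0.3, 0.0, -1.3]
opening: 0.224
```

Run:
```python
from h import *
c=load('top0.npz'); im=cv2.cvtColor(c['frame'],cv2.COLOR_RGB2BGR)
for (x,y),col in (((480,-20),(0,0,255)),((510,-30),(255,0,0))):
    p=w2px(c,[[x+a,y+b,7] for a,b in((-46,-118),(46,-118),(46,118),(-46,118))])
    cv2.polylines(im,[(p*16).round().astype(int)],True,col,1,cv2.LINE_AA,4)
s=robot.get_obs();print(s['position'],s['wrist_force'])
c=robot.read_camera('top'); im2=cv2.cvtColor(c['frame'],cv2.COLOR_RGB2BGR)
f=lambda i:cv2.resize(i[140:270,170:420],None,fx=3,fy=3,interpolation=cv2.INTER_CUBIC)[:300]
cv2.imwrite('pics/plan.png',np.vstack([f(im),f(im2)]))
```

```text
[640.41707482 209.33100285 203.51134328] [-0.28989713  0.02969851 -1.29094558]
```

View pics/plan.png

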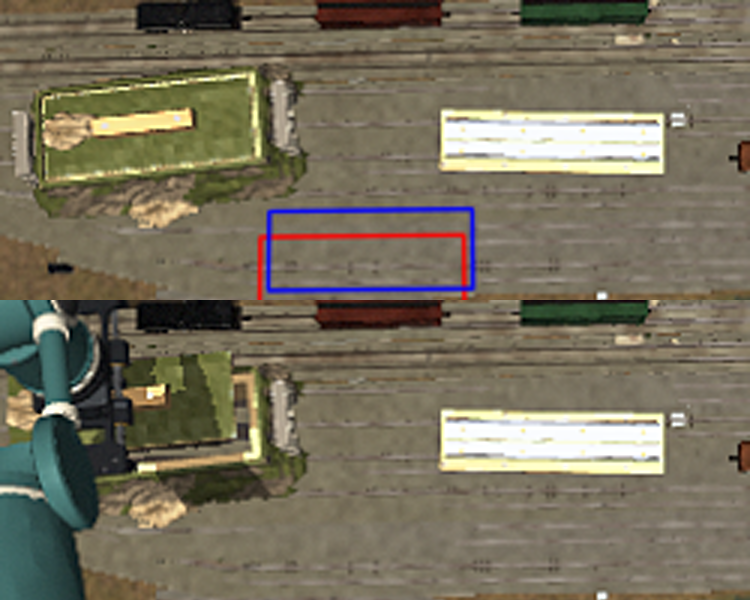

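>>> drive_tool(
  motion=[
    [0,0,0,-0.7,0,-1.1,1],
    [0,0,0,-1.8,0,-2.7,1],
    [0,0,0,-2,0,-3,1],
    [0,0,0,-2,0,-3,1],
    [0,0,0,-2,0,-3,1],
    [0,0,0,-2,0,-3,1],
    [0,0,0,-2,0,-3,1],
    [0,0,0,-1.6,0,-2.4,1],
    [0,0,0,-0.8,0,-1.2,1],
    [0,0,0,-0.2,0,-0.2,1],
  ],
)

```text
time: 6.08
position: [507.0, -32.1, 200.9]
tcp_rot: [[0.996, -0.004, -0.088], [0.088, -0.001, 0.996], [-0.004, -1.0, -0.0]]
wrist_force: [0.6, -0.5, -1.1]
opening: 0.22
```

>>> drive_tool(
  motion=[
    [0,0,0,0,1,0,1],
    [0,0,0,0,2,0,1],
    [0,0,0,0,2.8,0,1],
    [0,0,0,0,2.8,0,1],
    [0,0,0,0,2.8,0,1],
    [0,0,0,0,2,0,1],
    [0,0,0,0,1.2,0,1],
    [0,0,0,0,0.6,0,1],
    [0,0,0,0,0,0,1],
    [0,0,0,0,0,0,1],
  ],
)

```text
time: 6.92
position: [510.8, -29.2, 51.0]
tcp_rot: [[0.996, 0.001, -0.091], [0.091, 0.0, 0.996], [0.001, -1.0, -0.0]]
wrist_force: [0.9, -0.0, -0.8]
opening: 0.226
```

>>> drive_tool(
  motion=[
    [0,0,0,0,0.8,0,1],
    [0,0,0,0,0.7,0,1],
    [0,0,0,0,0.5,0,1],
    [0,0,0,0,0.4,0,1],
    [0,0,0,0,0.2,0,1],
    [0,0,0,0,0.1,0,1],
    [0,0,0,0,0.1,0,1],
    [0,0,0,0,0.1,0,1],
    [0,0,0,0,0,0,1],
    [0,0,0,0,0,0,1],
  ],
)

```text
time: 7.75
position: [510.3, -29.6, 21.8]
tcp_rot: [[0.996, 0.0, -0.091], [0.091, -0.0, 0.996], [0.0, -1.0, -0.0]]
wrist_force: [0.7, 0.4, -0.8]
opening: 0.225
```

>>> drive_tool(
  motion=[
    [0,0,0,0,0.05,0,1],
    [0,0,0,0,0.05,0,1],
    [0,0,0,0,0.05,0,1],
    [0,0,0,0,0.05,0,1],
    [0,0,0,0,0,0,1],
    [0,0,0,0,0,0,1],
    [0,0,0,0,0,0,1],
    [0,0,0,0,0,0,1],
    [0,0,0,0,0,0,1],
    [0,0,0,0,0,0,1],
  ],
)

```text
time: 8.58
position: [510.2, -29.5, 19.7]
tcp_rot: [[0.996, 0.0, -0.091], [0.091, 0.0, 0.996], [0.0, -1.0, -0.0]]
wrist_force: [-0.2, -0.6, -0.9]
opening: 0.225
```

>>> drive_tool(
  motion=[
    [0,0,0,0,0.05,0,1],
    [0,0,0,0,0.05,0,1],
    [0,0,0,0,0.05,0,1],
    [0,0,0,0,0,0,1],
    [0,0,0,0,0,0,1],
    [0,0,0,0,0,0,1],
    [0,0,0,0,0,0,1],
    [0,0,0,0,0,0,1],
    [0,0,0,0,0,0,1],
    [0,0,0,0,0,0,1],
  ],
)

```text
time: 9.42
position: [510.3, -29.6, 19.5]
tcp_rot: [[0.996, -0.0, -0.091], [0.091, -0.0, 0.996], [-0.0, -1.0, -0.0]]
wrist_force: [-4.7, 0.6, 9.2]
opening: 0.228
```

>>> drive_tool(
  motion=[
    [0,0,0,0,-0.1,0,1],
    [0,0,0,0,0,0,0.75],
    [0,0,0,0,0,0,0.65],
    [0,0,0,0,0,0,0.5],
    [0,0,0,0,0,0,0.45],
    [0,0,0,0,0,0,0.45],
    [0,0,0,0,-1,0,0.45],
    [0,0,0,0,-2,0,0.45],
    [0,0,0,0,-3.5,0,0.45],
    [0,0,0,0,-3.5,0,0.45],
  ],
)

```text
time: 10.25
position: [508.7, -29.4, 119.5]
tcp_rot: [[0.996, -0.003, -0.091], [0.091, 0.0, 0.996], [-0.003, -1.0, 0.001]]
wrist_force: [0.8, -0.5, 0.2]
opening: 0.549
```

>>> drive_tool(
  motion=[
    [0,0,0,0,-4,0,0.5],
    [0,0,0,0,-4,0,0.7],
    [0,0,0,0,-4,0,0.9],
    [0,0,0,0,-2,0,1],
    [0,0,0,2,0,3,1],
    [0,0,0,2,0,3,1],
    [0,0,0,2,0,3,1],
    [0,0,0,2,0,3,1],
    [0,0,0,2,0,0,1],
    [0,0,0,0,0,0,1],
  ],
)

```text
time: 11.08
position: [601.2, 101.0, 259.7]
tcp_rot: [[0.996, 0.002, -0.093], [0.093, 0.0, 0.996], [0.002, -1.0, 0.0]]
wrist_force: [0.5, 0.1, 0.1]
opening: 0.005
```

>>> drive_tool(
  motion=[
    [0,0,0,2.1,0,1,1],
    [0,0,0,2.1,0,1,1],
    [0,0,0,0,0,0,1],
    [0,0,0,0,0,0,1],
    [0,0,0,0,0,0,1],
    [0,0,0,0,0,0,1],
    [0,0,0,0,0,0,1],
    [0,0,0,0,0,0,1],
    [0,0,0,0,0,0,1],
    [0,0,0,0,0,0,1],
  ],
)

```text
time: 11.92
position: [638.7, 122.5, 259.4]
tcp_rot: [[0.996, 0.0, -0.09], [0.09, 0.0, 0.996], [0.0, -1.0, -0.0]]
wrist_force: [0.5, -0.4, -0.3]
opening: 0.004
```

Run:
```python
from h import *
c=shot('wrist'); save(c,'w2.npz'); print(robot.get_obs()['position'])
t=shot('top'); save(t,'t2.npz')
im=cv2.cvtColor(c['frame'],cv2.COLOR_RGB2BGR); im=cv2.convertScaleAbs(im[:, 160:480],alpha=1.3,beta=25); im=cv2.resize(im[:280],None,fx=2.1,fy=2.1,interpolation=cv2.INTER_CUBIC); cv2.imwrite('pics/w2.png',im); print(im.shape)
```

```text
[638.76098455 122.57949503 259.37816827]
(588, 672, 3)
```

View pics/w2.png

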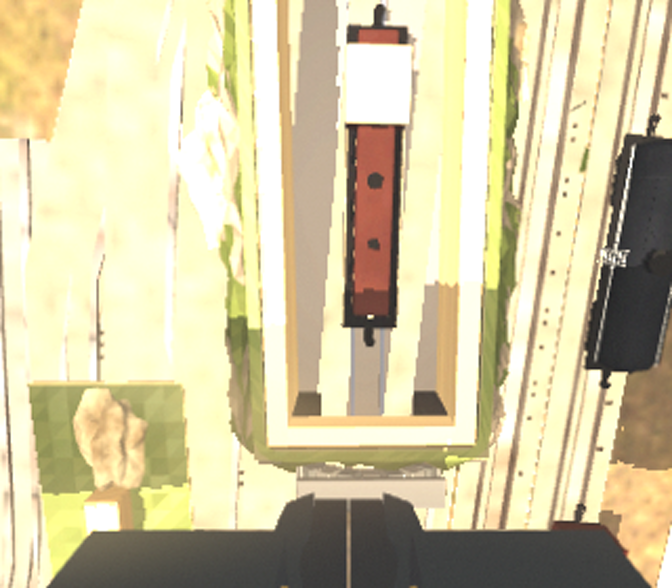

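Run:
```python
from h import *
c=load('w2.npz')
f=lambda p,z:px2w(c,np.array(p)/2.1+[160,0]-.25,z)[:,:2].round(1)
print('decklo',f([(345,327),(396,327)],26).tolist())
print('deckhi',f([(347,27),(408,27)],26).tolist())
print('hood',f([(356,130),(398,130),(358,290),(392,290)],51).tolist())
print('hoodend@315 z26',f([(374,316)],26).tolist(),'z51',f([(374,290)],51).tolist())
print('roof',f([(347,43),(412,43),(344,124),(402,124)],63).tolist())
print('shaft floor/ledge lo',f([(291,416),(455,416)],86).tolist(), 'rim',f([(266,445),(476,445),(250,5),(497,5)],94).tolist())
print('stacks',f([(375,180),(374,244)],53).tolist())
h=np.array([638.7,209.3]);
```

```text
decklo [[634.1, 134.7], [661.8, 137.3]]
deckhi [[621.7, 283.7], [651.7, 286.5]]
hood [[630.6, 233.0], [650.6, 234.9], [638.7, 157.7], [655.8, 159.2]]
hoodend@315 z26 [[649.3, 142.1]] z51 [[646.7, 158.4]]
roof [[623.2, 268.1], [652.2, 270.8], [624.9, 233.7], [651.4, 236.1]]
shaft floor/ledge lo [[611.8, 99.1], [689.5, 106.2]] rim [[601.6, 86.2], [699.8, 95.2], [583.6, 271.9], [682.9, 281.2]]
stacks [[641.9, 211.0], [644.4, 180.9]]
```

>>> drive_tool(
  motion=[
    [0,-0.2,0,0.5,0,2.2,1],
    [0,-0.2,0,0.4,0,3.3,1],
    [0,-0.1,0,0.26,0,3.2,1],
    [0,0,0,0,2,0,1],
    [0,0,0,0,3,0,1],
    [0,0,0,0,3,0,1],
    [0,0,0,0,2,0,1],
    [0,0,0,0,1,0,1],
    [0,0,0,0,0,0,1],
    [0,0,0,0,0,0,1],
  ],
  newtons=30,
)

```text
time: 12.85
position: [642.4, 210.4, 149.3]
tcp_rot: [[0.995, -0.0, -0.099], [0.099, -0.0, 0.995], [-0.0, -1.0, -0.0]]
wrist_force: [0.3, -0.2, -0.3]
opening: 0.005
```

>>> drive_tool(
  motion=[
    [0,0.8,0,0,0,0,1],
    [0,0,0,0,1.5,0,1],
    [0,0,0,0,2,0,1],
    [0,0,0,0,2,0,1],
    [0,0,0,0,1.5,0,1],
    [0,0,0,0,0.8,0,1],
    [0,0,0,0,0.4,0,1],
    [0,0,0,0,0,0,1],
    [0,0,0,0,0,0,1],
    [0,0,0,0,0,0,1],
  ],
)

```text
time: 13.68
position: [643.3, 210.7, 68.7]
tcp_rot: [[0.996, 0.002, -0.085], [0.085, 0.001, 0.996], [0.002, -1.0, 0.0]]
wrist_force: [0.3, 0.3, -0.3]
opening: 0.006
```

>>> drive_tool(
  motion=[
    [0,0,0,0,0,0,0.9],
    [0,0,0,0,0,0,0.8],
    [0,0,0,0,0,0,0.67],
    [0,0,0,0,0,0,0.67],
    [0,0,0,0,0.5,0,0.67],
    [0,0,0,0,0.4,0,0.67],
    [0,0,0,0,0.3,0,0.67],
    [0,0,0,0,0.2,0,0.67],
    [0,0,0,0,0,0,0.67],
    [0,0,0,0,0,0,0.67],
  ],
)

```text
time: 14.52
position: [642.0, 210.4, 52.7]
tcp_rot: [[0.996, -0.001, -0.085], [0.085, -0.0, 0.996], [-0.001, -1.0, -0.0]]
wrist_force: [0.0, -0.3, 0.6]
opening: 0.328
```

Cautious descent over the hood, to z ≈ 34.

>>> drive_tool(
  motion=[
    [0,0,0,0,0.2,0,0.67],
    [0,0,0,0,0.2,0,0.67],
    [0,0,0,0,0.2,0,0.67],
    [0,0,0,0,0.2,0,0.67],
    [0,0,0,0,0.2,0,0.67],
    [0,0,0,0,0,0,0.67],
    [0,0,0,0,0,0,0.67],
    [0,0,0,0,0,0,0.67],
    [0,0,0,0,0,0,0.67],
    [0,0,0,0,0,0,0.67],
  ],
)

```text
time: 15.35
position: [642.3, 210.5, 43.4]
tcp_rot: [[0.996, 0.0, -0.085], [0.085, 0.0, 0.996], [0.0, -1.0, 0.0]]
wrist_force: [-1.0, 1.1, 0.1]
opening: 0.33
```

>>> drive_tool(
  motion=[
    [0,0,0,0,0.3,0,0.67],
    [0,0,0,0,0.3,0,0.67],
    [0,0,0,0,0.2,0,0.67],
    [0,0,0,0,0.1,0,0.67],
    [0,0,0,0,0,0,0.67],
    [0,0,0,0,0,0,0.67],
    [0,0,0,0,0,0,0.67],
    [0,0,0,0,0,0,0.67],
    [0,0,0,0,0,0,0.67],
    [0,0,0,0,0,0,0.67],
  ],
)

```text
time: 16.18
position: [642.3, 210.5, 34.4]
tcp_rot: [[0.996, 0.0, -0.085], [0.085, 0.0, 0.996], [0.0, -1.0, 0.0]]
wrist_force: [-0.2, 0.3, 0.0]
opening: 0.333
```

>>> drive_tool(
  motion=[
    [0,0,0,0,0.1,0,0.7],
    [0,0,0,0,0,0,0.72],
    [0,0,0,0,0,0,0.74],
    [0,0,0,0,0,0,0.76],
    [0,0,0,0,0,0,0.78],
    [0,0,0,0,0,0,0.8],
    [0,0,0,0,0,0,0.9],
    [0,0,0,0,0,0,1],
    [0,0,0,0,0,0,1],
    [0,0,0,0,0,0,1],
  ],
)

```text
time: 17.02
position: [642.6, 210.5, 33.4]
tcp_rot: [[0.996, 0.001, -0.085], [0.085, 0.0, 0.996], [0.001, -1.0, 0.0]]
wrist_force: [1.3, -0.0, 0.4]
opening: 0.211
```

>>> drive_tool(
  motion=[
    [0,0,0,0,-0.2,0,1],
    [0,0,0,0,-0.3,0,1],
    [0,0,0,0,-0.5,0,1],
    [0,0,0,0,-0.5,0,1],
    [0,0,0,0,0,0,1],
    [0,0,0,0,0,0,1],
    [0,0,0,0,0,0,1],
    [0,0,0,0,0,0,1],
    [0,0,0,0,0,0,1],
    [0,0,0,0,0,0,1],
  ],
)

```text
time: 17.85
position: [642.0, 210.4, 47.9]
tcp_rot: [[0.996, -0.0, -0.085], [0.085, -0.0, 0.996], [-0.0, -1.0, -0.0]]
wrist_force: [-0.7, 1.1, -2.8]
opening: 0.216
```

>>> drive_tool(
  motion=[
    [0,0,0,0,-0.6,0,1],
    [0,0,0,0,-1.2,0,1],
    [0,0,0,0,-1.8,0,1],
    [0,0,0,0,-2,0,1],
    [0,0,0,0,-2,0,1],
    [0,0,0,0,-2,0,1],
    [0,0,0,0,-1.8,0,1],
    [0,0,0,0,-1.2,0,1],
    [0,0,0,0,-0.6,0,1],
    [0,0,0,0,0,0,1],
  ],
)

```text
time: 18.68
position: [643.5, 210.8, 182.9]
tcp_rot: [[0.996, 0.004, -0.085], [0.085, 0.001, 0.996], [0.004, -1.0, 0.001]]
wrist_force: [-0.5, 0.8, -1.4]
opening: 0.213
```

Run:
```python
from h import *
c=shot('wrist'); save(c,'w3.npz'); t=shot('side')
o=robot.get_obs(); print(o['position'],o['wrist_force'],o['torque'])
a=cv2.cvtColor(c['frame'],cv2.COLOR_RGB2BGR); b=cv2.cvtColor(t['frame'],cv2.COLOR_RGB2BGR)
b=cv2.resize(b[130:380,180:400],(352,400)); cv2.imwrite('pics/w3.png',np.hstack([a[:,120:520],b]))
```

```text
[641.82656039 210.31466608 179.70334068] [-0.44251918  0.76482302 -3.54657612] [-0.13625735  0.11278751 -0.04994994]
```

View pics/w3.png

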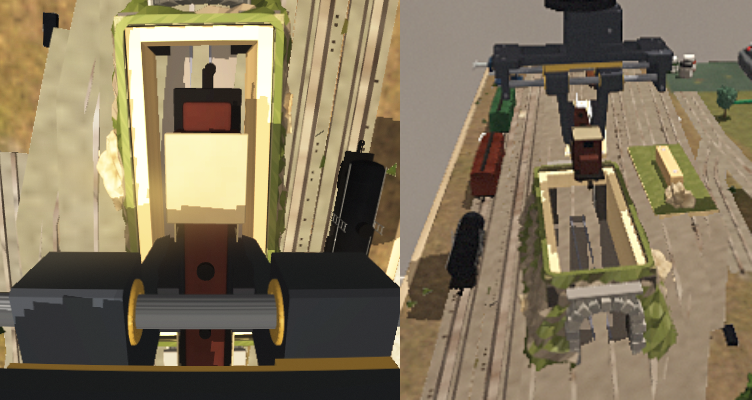

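Run:
```python
from h import *
for fn in ('top0.npz','t2.npz'):
    c=load(fn); g=cv2.cvtColor(c['frame'],cv2.COLOR_RGB2GRAY)
    u=cv2.resize(g[165:210,305:400],None,fx=8,fy=8,interpolation=cv2.INTER_CUBIC)
    m=(u>165).astype(np.uint8); m=cv2.morphologyEx(m,cv2.MORPH_CLOSE,np.ones((25,25))); m=cv2.morphologyEx(m,cv2.MORPH_OPEN,np.ones((41,41)))
    cs=max(cv2.findContours(m,0,2)[0],key=cv2.contourArea); r=cv2.minAreaRect(cs)
    P=px2w(c,(cv2.boxPoints(r)+.5)/8-.5+[305,165],16)[:,:2]
    e=[np.linalg.norm(P[i]-P[i-1]) for i in range(4)]
    i=int(np.argmax(e)); d=P[i]-P[i-1]; print(P.mean(0).round(1),np.round(e,1),np.degrees(np.arctan(-d[0]/d[1])).round(2))
```

```text
[ 632.1 -242.1] [258.4  73.1 260.7  72.9] -1.77
[ 632.1 -242.1] [258.4  73.2 260.7  73.1] -1.77
```

>>> drive_tool(
  motion=[
    [0,0,0,0,0,-0.7,1],
    [0,0,0,0,0,-1.5,1],
    [0,0,0,-0.5,0,-2.5,1],
    [0,0,0,-0.5,0,-3,1],
    [0,0,0,-0.5,0,-3,1],
    [0,0,0,-0.5,0,-3,1],
    [0,0,0,-0.5,0,-3,1],
    [0,0,0,-0.5,0,-3,1],
    [0,0,0,-0.5,0,-3,1],
    [0,0,0,-0.4,0,-3,1],
  ],
)

```text
time: 19.62
position: [623.8, -51.7, 178.9]
tcp_rot: [[0.996, -0.002, -0.085], [0.085, -0.0, 0.996], [-0.002, -1.0, -0.0]]
wrist_force: [-0.0, -0.3, -1.8]
opening: 0.21
```

>>> drive_tool(
  motion=[
    [0,0,0,-0.5,0,-3,1],
    [0,0,0,-0.3,0,-3,1],
    [0,0,0,0,0,-3,1],
    [0,0,0,0,0,-3,1],
    [0,0,0,0,0,-3,1],
    [0,0,0,0,0,-2,1],
    [0,0,0,0,0,-1.5,1],
    [0,2,0,0,0,0,1],
    [0,2.4,0,0,0,0,1],
    [0,2,0,0,0,0,1],
  ],
)

```text
time: 20.45
position: [632.1, -235.0, 179.0]
tcp_rot: [[1.0, -0.002, 0.029], [-0.029, 0.001, 1.0], [-0.002, -1.0, 0.001]]
wrist_force: [-0.3, -0.6, -3.0]
opening: 0.214
```

>>> drive_tool(
  motion=[
    [0,0,0,0,0,-0.4,1],
    [0,0,0,0,1,-0.3,1],
    [0,0,0,0,2,0,1],
    [0,0,0,0,2.5,0,1],
    [0,0,0,0,2.5,0,1],
    [0,0,0,0,1.5,0,1],
    [0,0,0,0,0.6,0,1],
    [0,0,0,0,0,0,1],
    [0,0,0,0,0,0,1],
    [0,0,0,0,0,0,1],
  ],
)

```text
time: 21.28
position: [634.3, -241.5, 81.0]
tcp_rot: [[1.0, 0.003, 0.026], [-0.026, -0.001, 1.0], [0.003, -1.0, -0.001]]
wrist_force: [0.2, -0.8, -2.9]
opening: 0.213
```

Run:
```python
from h import *
c=shot('wrist'); save(c,'w4.npz'); t=shot('side')
o=robot.get_obs(); print(o['position'],o['wrist_force'],o['tcp_rot'][:,0])
a=cv2.cvtColor(c['frame'],cv2.COLOR_RGB2BGR); b=cv2.cvtColor(t['frame'],cv2.COLOR_RGB2BGR)
a=cv2.resize(a[:270,220:430],None,fx=2.1,fy=2.1,interpolation=cv2.INTER_CUBIC);b=cv2.resize(b[160:260,250:340],None,fx=3.8,fy=3.8,interpolation=cv2.INTER_CUBIC)
im=np.zeros((567,441+342,3),np.uint8); im[:,:441]=a; im[:380,441:]=b; cv2.imwrite('pics/w4.png',im)
```

```text
[ 634.38949476 -241.53417123   81.34711299] [-0.46472016 -0.09080063 -1.60015176] [ 0.99965581 -0.02602798  0.00328771]
```

View pics/w4.png

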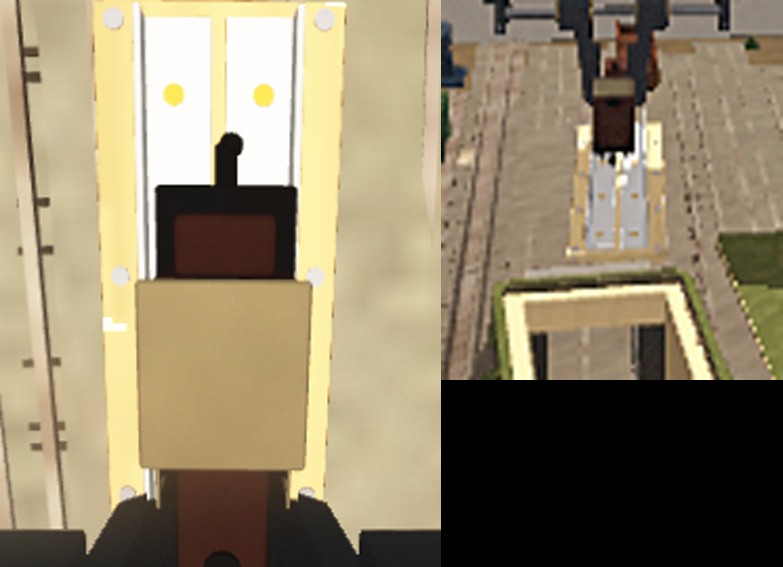

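Run:
```python
from h import *
c=load('w4.npz')
f=lambda p,z:px2w(c,np.array(p)/2.1+[220,0]-.25,z)[:,:2].round(1).tolist()
print('seam',f([(218,15),(218.5,130)],18)); print('edges',f([(98,3),(344,3),(108,480),(320,480)],16))
print('webtops',f([(140,5),(299,5),(150,270),(296,160)],32))
print('deck end',f([(157,187),(296,187)],74)); print('roof',f([(138,281),(310,281),(142,467),(304,469)],111))
```

```text
seam [[634.9, -118.5], [634.2, -148.1]]
edges [[602.3, -114.0], [669.4, -115.7], [595.8, -252.4], [664.1, -254.2]]
webtops [[615.3, -119.3], [655.3, -120.3], [614.5, -185.3], [654.5, -157.7]]
deck end [[621.1, -165.5], [650.1, -166.2]]
roof [[620.5, -181.7], [648.5, -182.4], [619.3, -213.9], [647.7, -215.0]]
```

>>> drive_tool(
  motion=[
    [0,0.2,0,-0.1,0,0,1],
    [0,0,0,0,0.5,0,1],
    [0,0,0,0,0.8,0,1],
    [0,0,0,0,0.8,0,1],
    [0,0,0,0,0.5,0,1],
    [0,0,0,0,0.3,0,1],
    [0,0,0,0,0.2,0,1],
    [0,0,0,0,0,0,1],
    [0,0,0,0,0,0,1],
    [0,0,0,0,0,0,1],
  ],
)

```text
time: 22.22
position: [632.3, -241.1, 48.5]
tcp_rot: [[1.0, 0.001, 0.03], [-0.03, -0.0, 1.0], [0.001, -1.0, -0.0]]
wrist_force: [-0.3, 0.8, -2.1]
opening: 0.212
```

>>> drive_tool(
  motion=[
    [0,0,0,0,0.15,0,1],
    [0,0,0,0,0.15,0,1],
    [0,0,0,0,0.1,0,1],
    [0,0,0,0,0.05,0,1],
    [0,0,0,0,0.05,0,1],
    [0,0,0,0,0,0,1],
    [0,0,0,0,0,0,1],
    [0,0,0,0,0,0,1],
    [0,0,0,0,0,0,1],
    [0,0,0,0,0,0,1],
  ],
)

```text
time: 23.05
position: [632.0, -241.0, 43.3]
tcp_rot: [[1.0, 0.0, 0.03], [-0.03, -0.0, 1.0], [0.0, -1.0, -0.0]]
wrist_force: [0.4, 0.1, -2.5]
opening: 0.214
```

>>> drive_tool(
  motion=[
    [0,0,0,0,0.05,0,1],
    [0,0,0,0,0.05,0,1],
    [0,0,0,0,0,0,1],
    [0,0,0,0,0,0,1],
    [0,0,0,0,0,0,1],
    [0,0,0,0,0,0,1],
    [0,0,0,0,0,0,1],
    [0,0,0,0,0,0,1],
    [0,0,0,0,0,0,1],
    [0,0,0,0,0,0,1],
  ],
)

```text
time: 23.88
position: [632.0, -240.9, 42.2]
tcp_rot: [[1.0, 0.0, 0.03], [-0.03, -0.0, 1.0], [0.0, -1.0, -0.0]]
wrist_force: [0.4, -0.1, -2.6]
opening: 0.213
```

>>> drive_tool(
  motion=[
    [0,0,0,0,0.05,0,1],
    [0,0,0,0,0.05,0,1],
    [0,0,0,0,0,0,1],
    [0,0,0,0,0,0,1],
    [0,0,0,0,0,0,1],
    [0,0,0,0,0,0,1],
    [0,0,0,0,0,0,1],
    [0,0,0,0,0,0,1],
    [0,0,0,0,0,0,1],
    [0,0,0,0,0,0,1],
  ],
)

```text
time: 24.72
position: [632.1, -241.0, 41.4]
tcp_rot: [[1.0, 0.0, 0.03], [-0.03, -0.0, 1.0], [0.0, -1.0, -0.0]]
wrist_force: [-0.5, -0.7, 0.9]
opening: 0.212
```

>>> drive_tool(
  motion=[
    [0,0,0,0,0,0,0.78],
    [0,0,0,0,0,0,0.76],
    [0,0,0,0,0,0,0.73],
    [0,0,0,0,0,0,0.7],
    [0,0,0,0,0,0,0.65],
    [0,0,0,0,0,0,0.6],
    [0,0,0,0,0,0,0.6],
    [0,0,0,0,-0.5,0,0.6],
    [0,0,0,0,-1,0,0.6],
    [0,0,0,0,-1.5,0,0.6],
  ],
)

```text
time: 25.55
position: [630.9, -240.5, 70.7]
tcp_rot: [[1.0, -0.003, 0.03], [-0.03, 0.001, 1.0], [-0.003, -1.0, 0.001]]
wrist_force: [0.2, 0.1, -0.6]
opening: 0.403
```

>>> drive_tool(
  motion=[
    [0,0,0,0,-3,0,0.6],
    [0,0,0,0,-4,0,0.6],
    [0,0,0,0,-4,0,0.6],
    [0,0,0,0,-4,0,0.6],
    [0,0,0,0,0,-4,0.6],
    [0,0,0,0,0,-4,0.6],
    [0,0,0,-3,0,-2.5,0.6],
    [0,0,0,-3,0,0,0.6],
    [0,0,0,-2,0,0,0.6],
    [0,0,0,0,0,0,0.6],
  ],
)

```text
time: 26.38
position: [545.7, -344.4, 223.0]
tcp_rot: [[0.999, -0.001, 0.032], [-0.032, -0.001, 0.999], [-0.001, -1.0, -0.001]]
wrist_force: [-0.1, 0.1, -0.2]
opening: 0.404
```

Run:
```python
from h import *
w=shot('wrist'); save(w,'w5.npz'); t=shot('side'); p=shot('top'); save(p,'t5.npz')
o=robot.get_obs(); print(o['position'],o['wrist_force'],o['opening'])
B=lambda c:cv2.cvtColor(c['frame'],cv2.COLOR_RGB2BGR)
a=cv2.resize(B(w)[:260,120:620],None,fx=1.6,fy=1.6)[:, :800]
b=cv2.resize(B(t)[150:250,220:420],(360,180)); c=cv2.resize(B(p)[130:270,170:470],(386,180))
cv2.imwrite('pics/w5.png',np.vstack([a,np.hstack([b,np.zeros((180,54,3),np.uint8),c])]))
```

```text
[ 549.83188117 -343.76578073  223.00557243] [ 0.52334804  0.24554808 -0.53888822] 0.3991833359920116
```

View pics/w5.png

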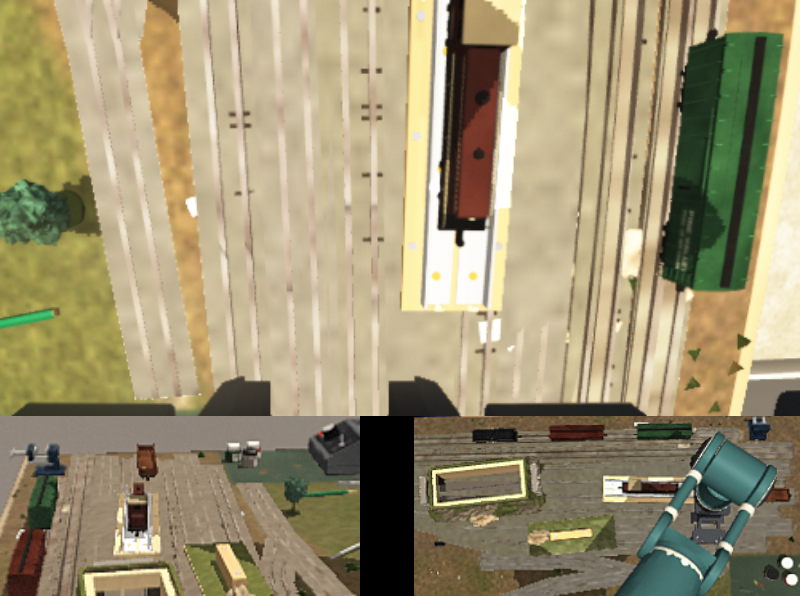

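```bash
python3 -c "
from workcell import robot
print(robot.sign_off())"
```

```text
the job is handed in; nothing more can be done
None
```

The locomotive is out of the tunnel and standing on its wheels between the cassette's two angles, about 1 mm from halfway along. I handed the job in at about 26.5 s of the 66 s allowed.

- **Cover:** I lifted it by the batten and laid it flat, right way up, on the tracks at about (510, -30).
- **Locomotive:** I went down the shaft with the fingers closed and opened them to about 29 mm just above the hood. I then gripped the hood and lifted it level. The wrist force showed no contact on the way down. I lowered it onto the cassette until it just touched (about 3.5 N), then released it.
- **Last checks:** The closing pictures from all three cameras show the locomotive upright between the webs, the cover flat and the gripper clear. The other items in view look unmoved. In the last top view the arm hides part of the right side, so I saw the brown wagon mainly from the side camera.
- **Disagreements:** Just before the placing, the wrist camera put the locomotive about 1.3 mm off the cassette's centre line, so I shifted it 1 mm. The cameras otherwise agreed to within about 2 mm. I took no numeric measurement of the locomotive after letting go.

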